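# Weigh a cast block on the sprung hand scale

### The arm

A 6-joint arm with a two-finger parallel gripper is mounted at the origin on the work surface. World frame = base frame: x ahead of the robot, y to its left, z up, the work surface at z = 0. Lengths are in m, angles in rad, forces in N, time in s.
With the tool pointing down it reaches from about 0.375 to 0.9 m from the base axis. Payload 3.1 kg.
Tool frame: the origin (TCP) lies between the finger pads; the fingertips stand 8 mm ahead of it and the grasp point (between the pads) lies 11 mm behind it; z points along the fingers, y is the line along which they close (so a half turn about z gives the same grasp; the last joint's range is limited). The gripper opens to 87 mm and grips with 3 to 60 N. Pads are 19 mm wide; open, the fingers measure 117 mm over their backs; the gripper's body (75 mm by 190 mm) begins 51 mm behind the grasp point.
Start: joints at [-1.464, 0.527, 1.433, -0, 1.181, -0.178], TCP at [0.176, -0.6, 0.231] pointing down, gripper open.
Joint ranges: [-3.08, 3.08], [-0.75, 2.2], [0.22, 2.44], [-1.43, 4.57], [0, 2.65], [-2.85, 2.85]. Speed limits (rad/s): [2.79, 2.79, 3.14, 3.14, 3.14, 3.14].

### API

Orientations are given as a unit quaternion [x, y, z, w].
In Python, from rig import robot, vision, job gives the robot as it stands.
- The arm moves only by the shell command python3 -m handwheel 'ROWS' [OPENING] [FORCE]. ROWS is JSON, a list of rows, each a list of 4 numbers: the shift along the tool's x, y, z as a fraction of full scale, then the turn about the tool's z as a fraction of full scale. A call has 1 to 20 rows; each row is the pose to reach, as a shift and turn from the pose commanded when the call began, along the tool's axes at that moment, turning the shorter way round; what a row does not reach only later rows make up. Full scale, the value 1, is 300 mm for a shift and 2 pi rad for a turn. A row lasts 1/12 s, in which the tool goes at most 41.7 mm and 7.16 degrees, less where a joint would pass 70% of its speed; a pose out of reach is approached as far as the arm can. A call with a number of a shift or a turn outside -1 to 1 is refused whole. A call with a gripper value outside its range is refused whole. OPENING is the opening in per cent of the stroke, from 0 (shut) to 100 (fully open), set as the call begins (- or left out, the last holds). The fingers move at their own pace and stop on an object; FORCE is the grip in N (left out, the last holds). Time passes only in rows, so rows that repeat a pose let the fingers close. It gives the time, the measured TCP pose, the force, the opening and the grip force at its end, in the units of the state.
- robot.get_obs(): the state, without advancing time (a new reading comes with each control period).
- vision.camera(name): name is "scene" or "top"; returns a dict with "frame" (384x512x3 uint8, red, green, blue), "K" (3x3 intrinsics, pixels), "cam_to_world" (4x4, takes a point from camera to world coordinates). Camera axes: x right, y down, z forward; pixel columns grow to the right and rows downward; lengths in m; the calibration is good to about 2 mm. A picture is of the moment at which its call begins. There is no depth.
- job.hand_in(): hands the job in; it is judged then, once.
Trained networks look in the newest picture that a camera, given by its name, has taken for a name from the list of things; names that differ only in an ending like _2 or _b are one class to them, and where a whole thing is asked for, a point or a joint stands for the part that bears it (a point fixed in the world has none). Each returns a list of dicts, best first, with "conf" (0 to 1); they miss things now and then, are a little off and sometimes report something else, mostly with a low value. They report only what shows in the picture. A call takes as long as a camera call. They do not tell look-alikes from the thing itself.
- vision.look_for(camera, label): "point" ([row, column] in pixels, amid what is visible of it).
- vision.outline_of(camera, label): "mask" (384x512 bool, what is visible of it) and "point" ([row, column] in pixels, amid what is visible of it).
The state is a dict: "time": time; "q": joint angles; "joint_velocities": joint speeds; "joint_torque": joint torques, N m; "position": TCP position; "tool_rot": TCP orientation; "ft_force": force on the tool from outside, world axes, zero at the start; "moment": the same for the moment, N m; "grip_width": finger opening in m; "grip_force": force on a finger pad.
Only numpy, scipy, OpenCV 4.12 (cv2) and the standard library are available. Lean on these libraries where they do the work, as an engineer would, in place of code of your own. Each camera call takes 0.05 s, during which the arm holds its last target. There are 200 camera calls.

### The job

Weigh the cast block with the steel lifting loop: take the hand scale from its rack, hook it under the loop and take up the strain until it carries about 300 g (3 N) with the block still standing on the bench, and pause there for a second or two to see that the hook is seated; then raise the block slowly until it hangs level and clear of the bench by a finger's width (1 to 2 cm), and hold it still for a second or two to be read. Set it down gently where it stood, unhook the scale and hang it back upright in its rack. The scale takes 1.2 kg (12 N) at most, so do not jerk or jam it; keep the hand off the block and leave everything else where it is.

Things in the scene. Friction and masses are not known exactly. Their poses are not given: they have to be found in the camera images.
- block: the block to weigh: white plaster two-core block, 150 (its x) x 75 (y) x 75 mm high, cores upright, the only one with a steel loop on top. Weight unknown, 0.55 to 0.92 kg, centred. Origin: centre of its underside, z up.
- loop_crown (a point): underside of the peak of the block's loop, where the hook bears: 140 mm above the block's underside, 65 mm above its top. Axes as the block's. The loop is an arch of 6 mm bar in the block's y-z plane: legs at y = -29 and +29 mm, upright to 31 mm below this point, then leaning in to a blunt peak. The window under it runs along the block's x; both sides are alike.
- scale_grip (a point): centre of the hand scale's black handle, a level bar 24 (scale x) x 92 (y) x 34 mm high, z up; take it from above with the fingers closing along scale x. Under it is a case 26 x 40 x 65 mm high, and out of that comes the hook. The pose is not given while the hand holds it.
- scale: the whole hand scale with its hook, 0.24 kg. Origin: centre of the handle's underside, 17 mm below scale_grip; same axes. The hook is sprung: it draws out of the case 1.25 mm per newton, 18 mm at most, and cannot be pushed in. It is also screwed in more or less far, and stays so: unloaded, its hollow, where a load hangs, is 122 to 142 mm straight below scale_grip; which is not known.
- case_foot (a point): centre of the case's underside, 82 mm below scale_grip, where the hook comes out: 7 mm bar in the scale's x-z plane, open to scale +x. Its tip is 22 mm in +x, top 21 mm above the hollow; its lowest point is 7 mm below the hollow. The loop's bar goes in between tip and case and must stop with its centre 7 to 15 mm in +x of the scale's middle (nearer is the shank); then it slides into the hollow as the scale rises.
- rack: fixed steel rack holding the scale: two level prongs along the rack's x at y = -36 and +36 mm, 12 mm wide, top 151 mm above the bench (the handle's underside rests there), with 9 mm lips at their free ends, x = -33 mm; two posts under their far ends, x = 85 to 103 mm. Origin on the bench below the handle. Scale x lies along rack x (may be put back either way). The scale lifts straight up out of it.
- half_block: bystander: plaster one-core half block, 70 x 75 x 75 mm, no loop. Origin: centre of underside.
- plain_block: bystander: plaster two-core block like the one to weigh, without a loop. Origin: centre of underside.
- brush: bystander: brush lying between the two places.
- mallet: bystander: hammer lying to the right.
There are look-alikes about, which are no part of the job. Leave any pink, purple or yellow look-alike of the scale alone.

How it is judged:
On the way, in this order (a step that is already met when the one before it is completed fails the run):
1. the hook takes up the strain under the loop: the scale carries 1.8 to 4.2 N for a second while the block still stands on the bench (contact force between scale and block between 1.8 and 4.2 N and angle between block's own z axis and vertical below 0.02 rad and height (world z) of block below 0.003 m), for 1 s.
2. the block hangs from the scale, clear of the bench by 8 to 35 mm, level and still, for a second (height (world z) of block between 0.008 and 0.035 m and angle between block's own z axis and vertical below 0.09 rad and contact force between scale and block above 4 N and linear speed of block below 0.04 m/s and angular speed of block below 0.4 rad/s), for 1 s.
At the end, for the whole second after the job is handed in: the block stands flat on the bench within 30 mm of where it stood, and the scale hangs upright and at rest in its rack, the handle lying on both prongs (its underside within 5 mm of their tops, its middle within 14 mm of the rack's middle in rack y and between -22 and +45 mm in rack x), let go (height (world z) of block below 0.003 m and angle between block's own z axis and vertical below 0.02 rad and distance of block from where it was at the start of the episode below 0.03 m and linear speed of each of block, scale below 0.02 m/s and x of scale in the frame of rack between -0.022 and 0.045 m and y of scale in the frame of rack between -0.014 and 0.014 m and z of scale in the frame of rack between 0.146 and 0.156 m and angle between scale's own z axis and vertical below 0.08 rad); the robot touches nothing.
It fails at once if the scale is loaded, jerked or pushed against the block with more than 12 N (contact force between scale and block above 12 N).
It fails at once if the robot itself touches the block (contact force between any of the fingers, the arm and block above 0.5 N).
It fails at once if the block is dropped or jerked: it moves faster than 0.2 m/s (linear speed of block above 0.2 m/s).
It fails at once if the block is raised more than 60 mm (height (world z) of block above 0.06 m).
It fails at once if a bystander is moved by more than 20 mm (distance of any of half_block, plain_block, brush, mallet from where it was at the start of the episode above 0.02 m).
It also fails if it takes over 72 s, if anything falls off the work surface, if the arm or the gripper's body presses on something with over 40 N, if the wrist force passes 120 N, or if a joint passes its speed limit or range.

## Working session

There is one attempt and no reset: what is moved stays moved. The work goes in short steps, Python scripts to look and compute and a shell command to move; the robot and the scene stay as the last step left them, time stands still between calls to the robot, and variables do not carry over. Pictures are saved under pics/ and viewed, at most 10 in all, crops included, and the job is handed in when it is done.

```bash
mkdir -p pics
cat > h.py <<'E'
import numpy as np, cv2
from rig import robot, vision, job
def ray(c,pt):
    K=np.array(c["K"]);T=np.array(c["cam_to_world"])
    d=T[:3,:3]@np.linalg.solve(K,[pt[1],pt[0],1.]);return T[:3,3],d
def at_z(c,pt,z):
    o,d=ray(c,pt);return o+d*(z-o[2])/d[2]
def proj(c,p):
    T=np.linalg.inv(np.array(c["cam_to_world"]));q=np.array(c["K"])@(T[:3,:3]@np.array(p)+T[:3,3]);return q[1]/q[2],q[0]/q[2]
def tri(rs):
    A=0;b=0
    for o,d in rs:
        d=d/np.linalg.norm(d);P=np.eye(3)-np.outer(d,d);A=A+P;b=b+P@o
    return np.linalg.solve(A,b)
def save(n,im): cv2.imwrite("pics/"+n+".png",np.ascontiguousarray(im[:,:,::-1]))
E
python3 - <<'E'
from h import *
ims=[]
for n in("scene","top"):
    c=vision.camera(n);ims.append(c["frame"]);print(n,np.round(c["cam_to_world"],3).tolist(),np.round(c["K"],1).tolist())
    for l in("block","loop_crown","scale_grip","scale","case_foot","rack","half_block","plain_block","brush","mallet"):
        print(l,[(np.round(r["point"]).tolist(),round(r["conf"],2)) for r in vision.look_for(n,l)][:4])
    save(n+"0",cv2.resize(c["frame"],(800,600)))
print(robot.get_obs())
E
```

```text
scene [[0.785, 0.396, -0.476, 1.0], [0.619, -0.523, 0.586, -0.622], [-0.017, -0.755, -0.656, 0.851], [0.0, 0.0, 0.0, 1.0]] [[410.2, 0.0, 254.8], [0.0, 410.2, 187.9], [0.0, 0.0, 1.0]]
block [([183.0, 322.0], 0.61)]
loop_crown [([188.0, 324.0], 0.8)]
scale_grip [([250.0, 208.0], 0.84), ([219.0, 102.0], 0.83), ([216.0, 174.0], 0.8), ([349.0, 221.0], 0.77)]
scale [([250.0, 206.0], 0.98), ([350.0, 222.0], 0.93), ([254.0, 150.0], 0.85), ([218.0, 100.0], 0.76)]
case_foot [([258.0, 151.0], 0.96), ([345.0, 225.0], 0.94), ([216.0, 175.0], 0.93), ([251.0, 210.0], 0.7)]
rack [([287.0, 246.0], 0.66)]
half_block [([186.0, 322.0], 0.74), ([261.0, 335.0], 0.69), ([347.0, 143.0], 0.59)]
plain_block [([148.0, 336.0], 0.69)]
brush [([225.0, 252.0], 0.97)]
mallet [([345.0, 144.0], 0.61)]
top [[-0.015, -0.98, 0.2, 0.197], [-1.0, 0.018, 0.015, -0.016], [-0.019, -0.2, -0.98, 1.646], [0.0, 0.0, 0.0, 1.0]] [[460.7, 0.0, 258.7], [0.0, 460.7, 187.4], [0.0, 0.0, 1.0]]
block [([177.0, 199.0], 0.84)]
loop_crown [([178.0, 199.0], 0.6)]
scale_grip [([227.0, 310.0], 0.63), ([175.0, 326.0], 0.61), ([211.0, 348.0], 0.
[... 456 characters left out ...]
e': 1.1, 'q': array([-1.46451483e+00,  5.27504081e-01,  1.43271378e+00, -5.73596653e-06,
        1.18144819e+00, -1.78493006e-01]), 'joint_velocities': array([ 0.00053584, -0.0010069 ,  0.00060436,  0.00102952, -0.00032226,
       -0.00069356]), 'joint_torque': array([ 8.60483287e-04, -4.40027547e+01, -1.76985294e+01,  6.35531265e-02,
        5.04132081e-02,  4.12710889e-06]), 'position': array([ 0.17561427, -0.59977394,  0.23054149]), 'tool_rot': array([ 9.89879895e-01,  1.41907686e-01, -1.32683173e-06, -3.67701879e-05]), 'ft_force': array([-0.00161857,  1.48482149,  0.71567472]), 'moment': array([-0.02999797, -0.01420378,  0.01052764]), 'grip_force': 0.0, 'grip_width': 0.08708783117181987}
```

View pics/scene0.png

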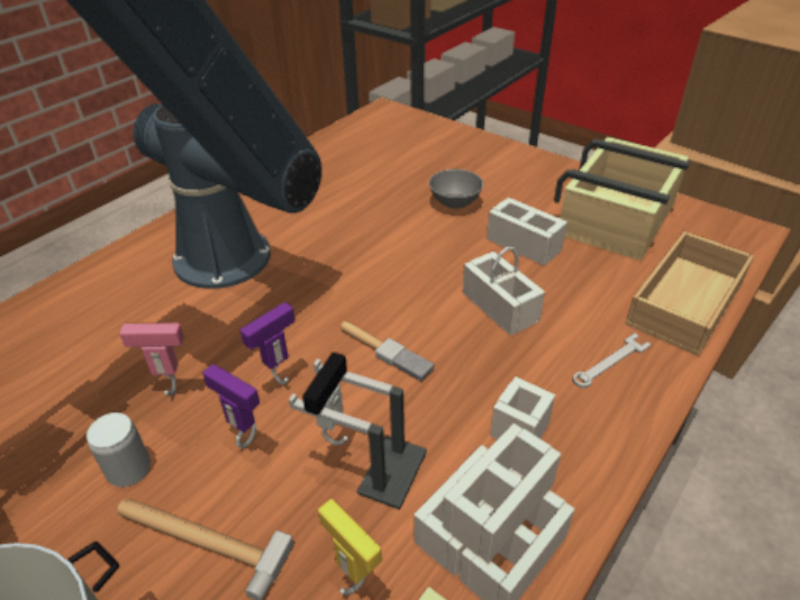

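View pics/top0.png

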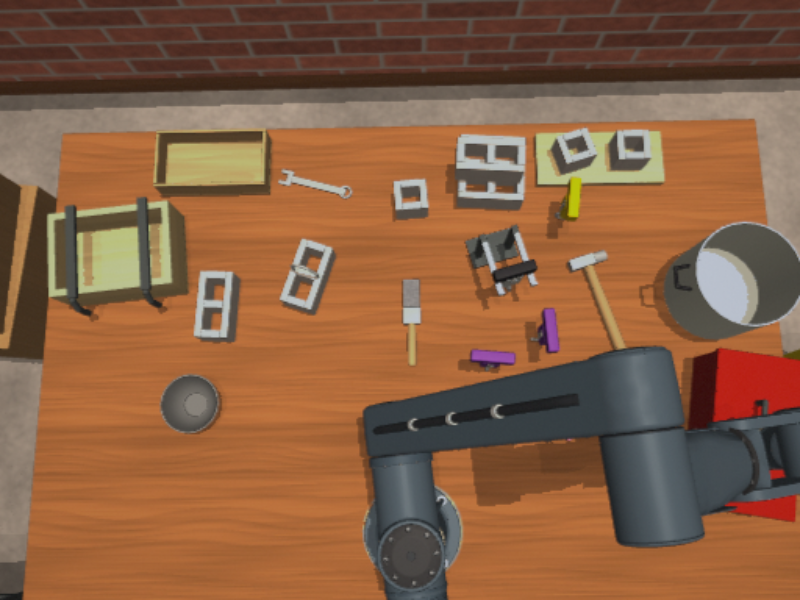

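The top view is at (row, col) in native pixels.
- **Scale look-alikes:** purple at top (229,312) and (212,351), yellow at (126,366), and pink at scene (218,98). The black-handled scale in the steel rack is at scene (245,208) and top (173,329). It fits because it is the only black one and the only one in the rack.
- **Block:** the only one with a loop is at scene (185,322) and top (176,196). The plain block is at top (196,136).

Next I'll confirm both in a crop and fit their poses.

```bash
cat > fit.py <<'E'
from h import *
from scipy.optimize import minimize
def frames(): return {n:vision.camera(n) for n in("scene","top")}
def mask_of(n,l,near):
    rs=vision.outline_of(n,l); rs=[r for r in rs if np.hypot(*(np.array(r["point"])-near))<25]
    return np.array(rs[0]["mask"],np.uint8) if rs else None
def dark_of(c,near,R=28,t=62):
    m=(c["frame"].max(2)<t).astype(np.uint8); k,l=cv2.connectedComponents(m,connectivity=4)
    r,cc=map(int,near); w=l[r-3:r+4,cc-3:cc+4]; w=w[w>0]; return (l==np.bincount(w).argmax()).astype(np.uint8)
def world(pts,p): 
    c,s=np.cos(p[3]),np.sin(p[3]);return np.array(pts)@np.array([[c,s,0],[-s,c,0],[0,0,1]])+p[:3]
def box(x,y,z0,z1): return [[i,j,k] for i in(-x/2,x/2) for j in(-y/2,y/2) for k in(z0,z1)]
def draw(c,hull,lines,p,S=8):
    f=lambda P:np.array([[q[1],q[0]] for q in (proj(c,w) for w in world(P,p))])
    m=np.zeros((384*2,512*2),np.uint8)
    h=((f(hull)+.5)*2*16).astype(np.int32); cv2.fillConvexPoly(m,cv2.convexHull(h),1,shift=4)
    if lines is not None: cv2.polylines(m,[((f(lines)+.5)*2*16).astype(np.int32)],False,1,5,shift=4)
    return m
def fit(cs,ms,hull,lines,p0,z):
    M={n:cv2.resize(m,(1024,768),interpolation=cv2.INTER_NEAREST) for n,m in ms.items() if m is not None}
    def cost(v):
        p=np.array([v[0],v[1],z,v[2]]);return sum(1-(M[n]&(d:=draw(cs[n],hull,lines,p))).sum()/max(1,(M[n]|d).sum()) for n in M)
    best=None
    for y in np.arange(0,np.pi,np.pi/9):
        s=np.array([*p0,y]);r=minimize(cost,s,method="Nelder-Mead",options=dict(initial_simplex=[s,s+[.02,0,0],s+[0,.02,0],s+[0,0,.3]],xatol=1e-4,fatol=1e-4))
        if best is None or r.fun<best.fun: best=r
    return best
LOOP=[[0,-.029,.075],[0,-.029,.112],[0,-.006,.143],[0,.006,.143],[0,.029,.112],[0,.029,.075]]
def fill(m):
    if m is None: return m
    cn,_=cv2.findContours(m,cv2.RETR_EXTERNAL,cv2.CHAIN_APPROX_NONE);o=np.zeros_like(m);cv2.drawContours(o,[max(cn,key=cv2.contourArea)],-1,1,-1);return o
E
python3 - <<'E'
from fit import *
cs=frames()
ms={"scene":fill(mask_of("scene","block",(185,322))),"top":fill(mask_of("top","block",(177,198)))}
print({k:(None if m is None else int(m.sum())) for k,m in ms.items()})
p0=at_z(cs["top"],(177,198),.05)[:2]
for sub in(ms,{"top":ms["top"]},{"scene":ms["scene"]}):
    if list(sub.values())[0] is None: continue
    r=fit(cs,sub,box(.15,.075,0,.075),LOOP,p0,0);print("block",list(sub),r.x.round(4),r.fun)
hs={"scene":dark_of(cs["scene"],(244,207)),"top":dark_of(cs["top"],(173,329))}
print({k:int(m.sum()) for k,m in hs.items()})
p0=at_z(cs["top"],(173,329),.168)[:2]
for sub in(hs,{"top":hs["top"]},{"scene":hs["scene"]}):
    r=fit(cs,sub,box(.024,.092,0,.034),None,p0,.151);print("scale",list(sub),r.x.round(4),r.fun)
a=cs["scene"]["frame"]; b=cs["top"]["frame"]
A=[a[195:295,165:285],a[130:230,270:390],b[125:225,280:400],b[125:225,140:260]]
for im,m in((0,hs["scene"][195:295,165:285]),(2,hs["top"][125:225,280:400]),(1,ms["scene"][130:230,270:390]),(3,ms["top"][125:225,140:260])):
    A[im]=cv2.resize(A[im],(360,300),interpolation=cv2.INTER_CUBIC)
    cn,_=cv2.findContours(cv2.resize(m,(360,300),interpolation=0),0,2);cv2.drawContours(A[im],cn,-1,(0,255,0),1)
save("crop1",np.vstack([np.hstack(A[:2]),np.hstack(A[2:])]))
E
```

```text
{'scene': None, 'top': 1057}
block ['top'] [ 0.5693  0.2315 -0.3348] 0.07240017551557698
{'scene': 554, 'top': 218}
scale ['scene', 'top'] [ 0.5409 -0.2223  3.4482] 0.4413088903455652
scale ['top'] [ 0.543  -0.2242  0.3087] 0.21863799283154117
scale ['scene'] [ 0.5392 -0.2228  0.3518] 0.19138056975894813Traceback (most recent call last):
  File "<stdin>", line 16, in <module>
TypeError: 'NoneType' object is not subscriptable
```

```bash
cat >> fit.py <<'E'
def gray_of(c,near,S=70,R=45):
    h=cv2.cvtColor(c["frame"],cv2.COLOR_RGB2HSV);m=((h[:,:,1]<S)&(h[:,:,2]>60)).astype(np.uint8)
    r,cc=map(int,near);w=np.zeros_like(m);w[r-R:r+R,cc-R:cc+R]=1;m&=w
    k,l=cv2.connectedComponents(m,connectivity=4);q=l[r-8:r+9,cc-8:cc+9];q=q[q>0];return fill((l==np.bincount(q).argmax()).astype(np.uint8))
E
python3 - <<'E'
from fit import *
cs=frames()
ms={"scene":gray_of(cs["scene"],(188,322)),"top":gray_of(cs["top"],(176,197))}
p0=[.569,.2315]
for sub in(ms,{"top":ms["top"]},{"scene":ms["scene"]}):
    r=fit(cs,sub,box(.15,.075,0,.075),LOOP,p0,0);print("block",list(sub),r.x.round(4),r.fun)
    if len(sub)==2: pb=[*r.x[:2],0,r.x[2]]
for t in(75,90):
  hs={"scene":dark_of(cs["scene"],(244,207),t=t),"top":dark_of(cs["top"],(173,329),t=t)}
  print(t,{k:int(m.sum()) for k,m in hs.items()})
  for sub in(hs,{"top":hs["top"]},{"scene":hs["scene"]}):
    r=fit(cs,sub,box(.024,.092,0,.034),None,[.541,-.223],.151);print("scale",list(sub),r.x.round(4),r.fun)
    if len(sub)==2 and t==75: ps=[*r.x[:2],.151,r.x[2]];H=hs
A=[]
for n,m,p,hu,li,(r,c) in(("scene",H["scene"],ps,box(.024,.092,0,.034),None,(245,225)),("scene",ms["scene"],pb,box(.15,.075,0,.075),LOOP,(180,330)),("top",H["top"],ps,box(.024,.092,0,.034),None,(173,329)),("top",ms["top"],pb,box(.15,.075,0,.075),LOOP,(176,197))):
    s=(slice(r-50,r+50),slice(c-60,c+60));im=cv2.resize(cs[n]["frame"][s],(360,300),interpolation=cv2.INTER_CUBIC)
    d=draw(cs[n],hu,li,np.array(p))[2*(r-50):2*(r+50),2*(c-60):2*(c+60)]
    for mm,col in((m[s],(0,255,0)),(d,(255,0,255))):
        cn,_=cv2.findContours(cv2.resize(mm,(360,300),interpolation=0),0,2);cv2.drawContours(im,cn,-1,col,1)
    A.append(im)
save("crop1",np.vstack([np.hstack(A[:2]),np.hstack(A[2:])]))
E
```

```text
block ['scene', 'top'] [ 0.5678  0.2314 -0.3405] 0.4586015067041239
block ['top'] [0.5698 0.2313 2.8277] 0.07083150021997364
block ['scene'] [ 0.5625  0.2321 -0.3849] 0.3657785984348897
75 {'scene': 570, 'top': 235}
scale ['scene', 'top'] [ 0.5419 -0.2239  3.4556] 0.3655753831444043
scale ['top'] [ 0.5423 -0.2225  0.3014] 0.17140319715808172
scale ['scene'] [ 0.5391 -0.2229  3.4919] 0.16964611455673106
90 {'scene': 589, 'top': 275}
scale ['scene', 'top'] [ 0.5407 -0.2232  3.4714] 0.39290890458170336
scale ['top'] [ 0.5423 -0.2225  0.3005] 0.22337870296236995
scale ['scene'] [ 0.5391 -0.2225  0.337 ] 0.14669571532316628
```

View pics/crop1.png

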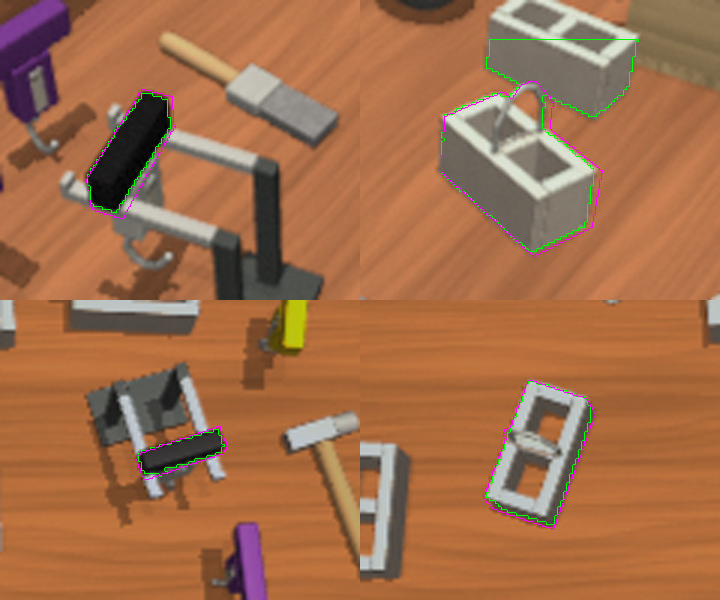

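Confirmed: the black-handled scale hangs in the rack with its hook opening toward the posts, so scale +x lies along rack +x (yaw about 0.32). The looped block is the one at scene (185,322). In the scene view its mask ran into the plain block, so I'll refit without that part.

Run:
```python
from fit import *
cs=frames()
g=cv2.dilate(cv2.resize(draw(cs["scene"],box(.15,.075,0,.075),LOOP,np.array([.569,.2313,0,-.335])),(512,384),interpolation=0),np.ones((5,5)))
sc=gray_of(cs["scene"],(188,322))&g
r=fit(cs,{"scene":sc},box(.15,.075,0,.075),LOOP,[.569,.2313],0);print("scene",r.x.round(4),r.fun)
r=fit(cs,{"scene":sc,"top":gray_of(cs["top"],(176,197))},box(.15,.075,0,.075),LOOP,[.569,.2313],0);print("both",r.x.round(4),r.fun)
print([robot.get_obs()["ft_force"].round(2) for _ in range(1)], robot.get_obs()["time"])
```

```text
scene [ 0.5625  0.2321 -0.3786] 0.09081722874826326
both [0.5664 0.2313 2.7966] 0.19699440358928333
[array([-0.49,  0.28,  0.43])] 1.5
```

```bash
cat > go.py <<'E'
import sys
from h import *
from scipy.spatial.transform import Rotation as R
# usage: go.py x y z [tool_y_angle]
def rel(t,ang=None):
    o=robot.get_obs();Q=R.from_quat(o["tool_rot"]);M=Q.as_matrix();d=M.T@(np.array(t)-o["position"])
    cur=np.arctan2(M[1,1],M[0,1]);tw=0 if ang is None else (cur-ang+np.pi)%(2*np.pi)-np.pi
    print("t %.2f pos %s yang %.4f ft %s w %.4f g %.1f"%(o["time"],o["position"].round(4),cur,o["ft_force"].round(2),o["grip_width"],o["grip_force"]))
    print("frac",(d/.3).round(4),"turn %.4f"%(tw/2/np.pi),"rows>=%.1f %.1f"%(np.linalg.norm(d)/.0417,abs(tw)/.125),"tilt",M[:,2].round(4))
if __name__=="__main__":
    a=list(map(float,sys.argv[1:]));rel(a[:3],a[3] if len(a)>3 else None)
E
python3 go.py .36 -.41 .29 -.5; python3 go.py .541 -.2228 .27 .32
```

```text
t 1.50 pos [ 0.1756 -0.5998  0.2305] yang -1.2860 ft [-0.49  0.28  0.43] w 0.0868 g 0.0
frac [ 0.7675 -0.4345 -0.1982] turn -0.1251 rows>=6.5 6.3 tilt [ 0.  0. -1.]
t 1.50 pos [ 0.1756 -0.5998  0.2305] yang -1.2860 ft [-0.49  0.28  0.43] w 0.0868 g 0.0
frac [ 1.5219 -0.8638 -0.1315] turn -0.2556 rows>=12.6 12.8 tilt [ 0.  0. -1.]
```

```bash
python3 -m handwheel '[[0.1,-0.06,-0.1,-0.01],[0.22,-0.12,-0.2,-0.03],[0.33,-0.19,-0.2,-0.05],[0.44,-0.25,-0.2,-0.07],[0.55,-0.31,-0.2,-0.09],[0.66,-0.37,-0.2,-0.11],[0.77,-0.43,-0.2,-0.125],[0.77,-0.43,-0.2,-0.125]]' 100; python3 go.py .541 -.2228 .27 .32
```

```text
time: 2.17
position: [0.3648, -0.4055, 0.2908]
tool_rot: [0.858, 0.514, 0.002, -0.001]
ft_force: [-1.4, 0.3, 0.6]
grip_width: 0.0872
grip_force: 0.0
t 2.17 pos [ 0.3648 -0.4055  0.2908] yang -0.4916 ft [-1.41  0.26  0.58] w 0.0872 g 0.0
frac [0.8138 0.2303 0.0725] turn -0.1292 rows>=6.1 6.5 tilt [ 0.002   0.0035 -1.    ]
```

```bash
python3 -m handwheel '[[0.12,0.03,0,-0.02],[0.24,0.07,0.01,-0.04],[0.36,0.1,0.02,-0.06],[0.48,0.14,0.03,-0.08],[0.6,0.17,0.05,-0.1],[0.71,0.2,0.06,-0.115],[0.8,0.23,0.07,-0.13],[0.81,0.23,0.07,-0.13],[0.81,0.23,0.07,-0.13],[0.81,0.23,0.07,-0.13]]' 100; python3 go.py .541 -.2228 .163 .32
```

```text
time: 3.0
position: [0.5378, -0.2315, 0.2694]
tool_rot: [0.587, 0.809, -0.0, -0.0]
ft_force: [0.5, -0.1, -0.7]
grip_width: 0.0872
grip_force: 0.0
t 3.00 pos [ 0.5378 -0.2315  0.2694] yang 0.3153 ft [ 0.54 -0.08 -0.73] w 0.0872 g 0.0
frac [0.0243 0.0194 0.3548] turn -0.0007 rows>=2.6 0.0 tilt [-8.e-04 -5.e-04 -1.e+00]
```

```bash
python3 -m handwheel '[[0.024,0.019,0.0,0],[0.024,0.019,0.06,0],[0.024,0.019,0.14,0],[0.024,0.019,0.22,0],[0.024,0.019,0.29,0],[0.024,0.019,0.34,0],[0.024,0.019,0.355,0],[0.024,0.019,0.355,0],[0.024,0.019,0.355,0]]' 100; python3 -m handwheel '[[0,0,0,0],[0,0,0,0],[0,0,0,0],[0,0,0,0],[0,0,0,0],[0,0,0,0],[0,0,0,0],[0,0,0,0]]' 0 50; python3 go.py .541 -.2228 .163 .32
```

```text
time: 3.75
position: [0.5415, -0.2232, 0.1637]
tool_rot: [0.588, 0.809, 0.0, 0.0]
ft_force: [0.4, -0.6, -0.6]
grip_width: 0.087
grip_force: 0.0
time: 4.42
position: [0.5414, -0.2224, 0.1631]
tool_rot: [0.587, 0.81, -0.0, -0.0]
ft_force: [0.4, 0.4, -0.2]
grip_width: 0.0415
grip_force: 0.0
t 4.42 pos [ 0.5414 -0.2224  0.1631] yang 0.3163 ft [ 0.37  0.41 -0.25] w 0.0415 g 0.0
frac [-0.001  -0.0018  0.0002] turn -0.0006 rows>=0.0 0.0 tilt [-0.  0. -1.]
```

```bash
python3 -m handwheel '[[0,0,0,0],[0,0,0,0],[0,0,0,0],[0,0,0,0],[0,0,0,0],[0,0,0,0],[0,0,0,0],[0,0,0,0]]' 0 50; python3 -m handwheel '[[0,0,-0.01,0],[0,0,-0.03,0],[0,0,-0.08,0],[0,0,-0.16,0],[0,0,-0.25,0],[0,0,-0.35,0],[0,0,-0.45,0],[0,0,-0.55,0],[0,0,-0.62,0],[0,0,-0.64,0],[0,0,-0.64,0],[0,0,-0.64,0],[0,0,-0.64,0]]'
python3 - <<'E'
from h import *
import go
A=[]
for n in("scene","top"):
    c=vision.camera(n);p=robot.get_obs()["position"];r,q=map(int,proj(c,p-[0,0,.04]));print(n,r,q)
    A.append(cv2.resize(c["frame"][max(0,r-60):r+60,max(0,q-60):q+60],(400,400),interpolation=cv2.INTER_CUBIC))
save("lift",np.hstack(A));go.rel(p)
E
```

```text
time: 5.08
position: [0.5412, -0.2224, 0.163]
tool_rot: [0.587, 0.81, -0.0, -0.0]
ft_force: [-1.2, -0.7, -0.6]
grip_width: 0.0238
grip_force: 49.5
time: 6.17
position: [0.5404, -0.2217, 0.3528]
tool_rot: [0.587, 0.81, -0.0, -0.002]
ft_force: [0.6, 0.2, -1.9]
grip_width: 0.0237
grip_force: 49.5
scene 195 201
top 162 334
t 6.27 pos [ 0.5406 -0.2219  0.3528] yang 0.3162 ft [ 0.58  0.56 -2.49] w 0.0239 g 49.5
frac [0. 0. 0.] turn 0.0000 rows>=0.0 0.0 tilt [-0.0037  0.0025 -1.    ]
```

View pics/lift.png

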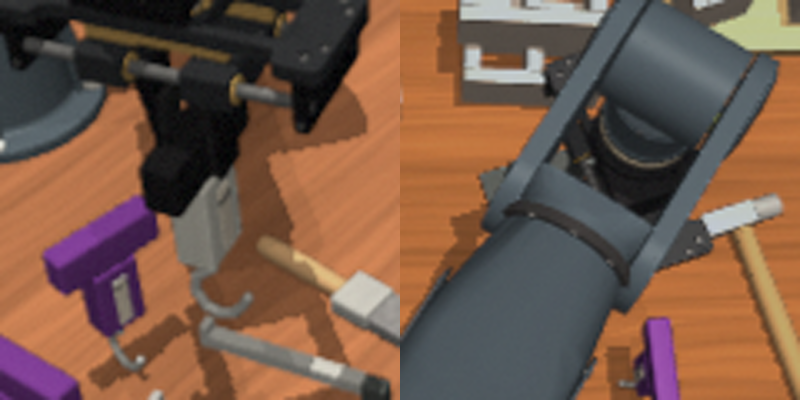

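The scale is held. In the left (scene) view its hook hangs below the case, with the bottom near native (230,207.5) and the tip near (223,216), opening to scale +x. I'll intersect those rays with the scale's x-z plane to get the hook depth.

```bash
python3 - <<'E'
from h import *
c=vision.camera("scene");o=robot.get_obs();p=o["position"];a=.3162
ex=np.array([np.cos(a),np.sin(a),0]);ey=np.array([-np.sin(a),np.cos(a),0]);g=p+[0,0,.005]
def pl(pt):
    s,d=ray(c,pt);q=s+d*((g-s)@ey)/(d@ey)-g;return (q@ex).round(4),q[2].round(4)
for nm,pt in dict(bottom_out=(135+318*.3,141+222*.3),bottom_in=(135+305*.3,141+222*.3),tip=(135+293*.3,141+251*.3),shank_case=(135+272*.3,141+196*.3)).items(): print(nm,pl(pt))
for L in(.122,.132,.142):
    print(L,[np.round(proj(c,g+ex*x-[0,0,L+z]),1) for x,z in((0,.007),(.011,.007),(.022,-.021))], "foot",np.round(proj(c,g-[0,0,.082]),1))
E
python3 go.py .566 .2317 .35 -.345
```

```text
bottom_out (np.float64(0.0021), np.float64(-0.1454))
bottom_in (np.float64(0.0034), np.float64(-0.133))
tip (np.float64(0.025), np.float64(-0.1148))
shank_case (np.float64(-0.012), np.float64(-0.1087))
0.122 [array([224.8, 206. ]), array([226. , 210.7]), array([217.8, 214.4])] foot [208.6 203.8]
0.132 [array([228.1, 206.4]), array([229.3, 211.1]), array([221.2, 214.8])] foot [208.6 203.8]
0.142 [array([231.3, 206.9]), array([232.6, 211.6]), array([224.6, 215.2])] foot [208.6 203.8]
t 6.32 pos [ 0.5408 -0.222   0.3531] yang 0.3162 ft [-0.17 -0.43 -2.6 ] w 0.0240 g 49.5
frac [1.4112 0.5502 0.0133] turn 0.1052 rows>=10.9 5.3 tilt [-0.0031  0.0021 -1.    ]
```

Hook depth L comes out at about 0.137. Now I'll carry the scale across to a point 45 mm short of the loop.

```bash
python3 -m handwheel '[[0.03,0.008,0,0.005],[0.1,0.025,0,0.015],[0.19,0.05,0,0.025],[0.29,0.075,0,0.035],[0.39,0.1,0,0.045],[0.49,0.125,0,0.055],[0.59,0.15,0,0.065],[0.69,0.175,0,0.075],[0.78,0.2,0,0.085],[0.85,0.22,0,0.095],[0.9,0.23,0,0.105],[0.92,0.235,0,0.105],[0.92,0.235,0,0.105]]'; python3 go.py .5237 .2469 .35 -.345
```

```text
time: 7.4
position: [0.5221, 0.063, 0.3544]
tool_rot: [0.816, 0.577, -0.0, -0.001]
ft_force: [0.2, 0.3, -1.5]
grip_width: 0.0236
grip_force: 49.5
t 7.40 pos [0.5221 0.063  0.3544] yang -0.3396 ft [ 0.24  0.27 -1.52] w 0.0236 g 49.5
frac [ 0.5796 -0.1991  0.0149] turn 0.0009 rows>=4.4 0.0 tilt [-1.4e-03  3.0e-04 -1.0e+00]
```

```bash
python3 -m handwheel '[[0.03,-0.01,0,0],[0.1,-0.035,0,0],[0.19,-0.065,0,0],[0.28,-0.1,0,0],[0.37,-0.13,0,0],[0.45,-0.155,0,0],[0.52,-0.18,0,0],[0.56,-0.195,0,0.001],[0.58,-0.2,0,0.001],[0.58,-0.2,0.03,0.001],[0.58,-0.2,0.08,0.001],[0.58,-0.2,0.14,0.001],[0.58,-0.2,0.2,0.001],[0.58,-0.2,0.25,0.001],[0.58,-0.2,0.29,0.001],[0.58,-0.2,0.32,0.001],[0.58,-0.2,0.32,0.001],[0.58,-0.2,0.32,0.001],[0.58,-0.2,0.32,0.001]]'
python3 - <<'E'
from h import *
import go
c=vision.camera("scene");p=robot.get_obs()["position"]
im=cv2.resize(c["frame"][110:230,260:420],(800,600),interpolation=cv2.INTER_CUBIC)
save("pre",im);go.rel([.5237,.2469,.237],-.345);print(proj(c,p+[0,0,-.077]))
print(vision.look_for("scene","case_foot")[:2],vision.look_for("scene","loop_crown")[:2])
E
```

```text
time: 8.98
position: [0.5255, 0.2455, 0.2597]
tool_rot: [0.82, 0.573, 0.001, 0.0]
ft_force: [-0.6, -0.5, -1.4]
grip_width: 0.0232
grip_force: 49.5
t 9.03 pos [0.5255 0.2457 0.26  ] yang -0.3501 ft [-0.64  0.28 -2.04] w 0.0239 g 49.5
frac [ 0.0016 -0.0073  0.0766] turn -0.0008 rows>=0.6 0.0 tilt [ 2.1e-03  4.0e-04 -1.0e+00]
(np.float64(139.45911814522117), np.float64(316.34608097400593))
[{'point': [125.2, 317.5], 'conf': 0.69}, {'point': [215.7, 173.4], 'conf': 0.66}] [{'point': [186.7, 323.2], 'conf': 0.92}]
```

View pics/pre.png

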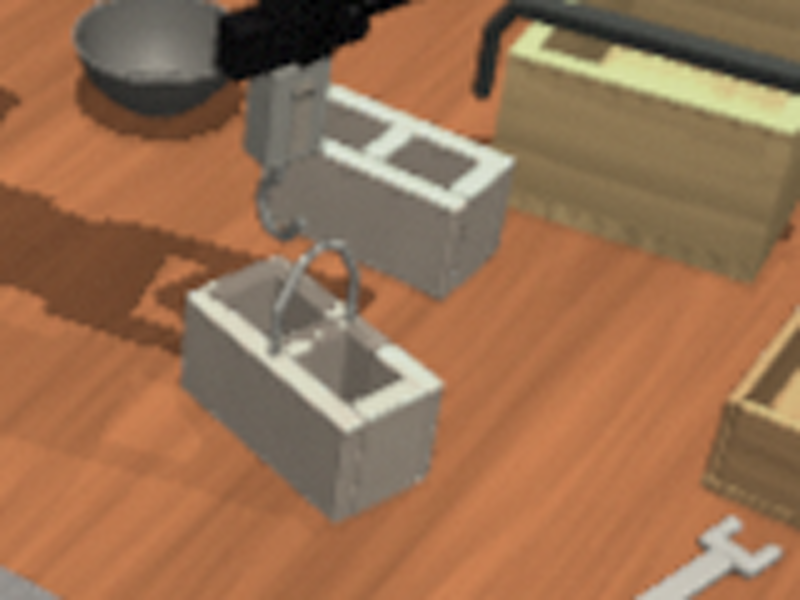

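The scale hangs just short of the loop: case bottom corner at crop (270,170), hook bottom at (287,237), loop peak at (330,242). I'll check the loop position against the case in this same camera.

Run:
```python
from fit import *
c=vision.camera("scene");o=robot.get_obs();p=o["position"];a=-.350
C=lambda q:((q[1]-260+.5)*5).round(0).tolist().__repr__()+","+str(((q[0]-110+.5)*5).round(0))
g=np.array([*p[:2],p[2]+.005,a])
for x,y in((-.013,.02),(-.013,-.02),(.013,-.02),(.013,.02)): print("foot",x,y,C(proj(c,world([[x,y,-.082]],g)[0])))
for L in(.132,.137,.142): print("hook",L,[C(proj(c,world([[x,0,z]],g)[0])) for x,z in((0,-L-.007),(.022,-L+.021))])
for bx,by,yw in((.5625,.2321,-.379),(.566,.2317,-.345),(.5695,.2313,-.335)):
    print("loop",bx,by,[C(proj(c,world([q],np.array([bx,by,0,yw]))[0])) for q in([0,0,.146],[0,-.029,.075],[0,.029,.075],[-.075,-.0375,.075],[.075,-.0375,.075],[.075,.0375,.075],[.075,-.0375,0])])
```

```text
foot -0.013 0.02 297.0,128.0
foot -0.013 -0.02 242.0,149.0
foot 0.013 -0.02 270.0,171.0
foot 0.013 0.02 326.0,149.0
hook 0.132 ['276.0,230.0', '304.0,210.0']
hook 0.137 ['275.0,237.0', '303.0,217.0']
hook 0.142 ['275.0,243.0', '302.0,224.0']
loop 0.5625 0.2321 ['322.0,237.0', '271.0,349.0', '350.0,317.0', '187.0,286.0', '338.0,427.0', '442.0,382.0', '325.0,522.0']
loop 0.566 0.2317 ['327.0,239.0', '277.0,352.0', '353.0,318.0', '189.0,291.0', '348.0,429.0', '449.0,382.0', '335.0,525.0']
loop 0.5695 0.2313 ['332.0,242.0', '282.0,355.0', '358.0,321.0', '193.0,294.0', '354.0,432.0', '455.0,384.0', '341.0,527.0']
```

```bash
python3 go.py .5247 .2468 .237 -.345;python3 go.py .5566 .2353 .237 -.345
```

```text
t 9.18 pos [0.5252 0.246  0.2599] yang -0.3497 ft [ 0.7   0.47 -2.8 ] w 0.0234 g 49.5
frac [ 0.002  -0.0025  0.0764] turn -0.0007 rows>=0.6 0.0 tilt [ 1.8e-03  4.0e-04 -1.0e+00]
t 9.18 pos [0.5252 0.246  0.2599] yang -0.3497 ft [ 0.7   0.47 -2.8 ] w 0.0234 g 49.5
frac [0.0024 0.1105 0.0766] turn -0.0007 rows>=1.0 0.0 tilt [ 1.8e-03  4.0e-04 -1.0e+00]
```

```bash
python3 -m handwheel '[[0.002,-0.002,0.02,0],[0.002,-0.002,0.05,0],[0.002,-0.002,0.072,-0.001],[0.002,-0.002,0.077,-0.001],[0.002,-0.002,0.077,-0.001],[0.002,0.008,0.077,-0.001],[0.002,0.02,0.077,-0.001],[0.002,0.033,0.077,-0.001],[0.002,0.047,0.077,-0.001],[0.002,0.06,0.077,-0.001],[0.002,0.073,0.077,-0.001],[0.002,0.086,0.077,-0.001],[0.002,0.097,0.077,-0.001],[0.002,0.106,0.077,-0.001],[0.002,0.11,0.077,-0.001],[0.002,0.11,0.077,-0.001],[0.002,0.11,0.077,-0.001],[0.002,0.11,0.077,-0.001]]'
python3 - <<'E'
from fit import *
import go
c=vision.camera("scene");o=robot.get_obs();p=o["position"]
save("ins",cv2.resize(c["frame"][115:195,275:375],(800,640),interpolation=cv2.INTER_CUBIC)[:600])
go.rel([.5566,.2353,.237],-.345)
g=np.array([*p[:2],p[2]+.005,-.345])
C=lambda q:((q[1]-275+.5)*8).round(0).tolist().__repr__()+","+str(((q[0]-115+.5)*8).round(0))
for P in([-.013,-.02,-.082],[.013,-.02,-.082],[.013,.02,-.082],[.011,0,-.242+.146],[0,0,-.144],[.022,0,-.116]): print(P,C(proj(c,world([P],g)[0])))
E
```

```text
time: 10.68
position: [0.5557, 0.2352, 0.2359]
tool_rot: [0.818, 0.576, -0.0, -0.0]
ft_force: [0.3, -0.2, -1.9]
grip_width: 0.0237
grip_force: 49.5
t 10.73 pos [0.5556 0.2352 0.2359] yang -0.3433 ft [ 0.01 -0.7  -1.97] w 0.0236 g 49.5
frac [ 0.0013  0.003  -0.0036] turn 0.0003 rows>=0.0 0.0 tilt [-3.e-04 -0.e+00 -1.e+00]
[-0.013, -0.02, -0.082] 319.0,298.0
[0.013, -0.02, -0.082] 365.0,335.0
[0.013, 0.02, -0.082] 453.0,298.0
[0.011, 0, -0.096] 402.0,345.0
[0, 0, -0.144] 371.0,435.0
[0.022, 0, -0.116] 416.0,405.0
```

View pics/ins.png

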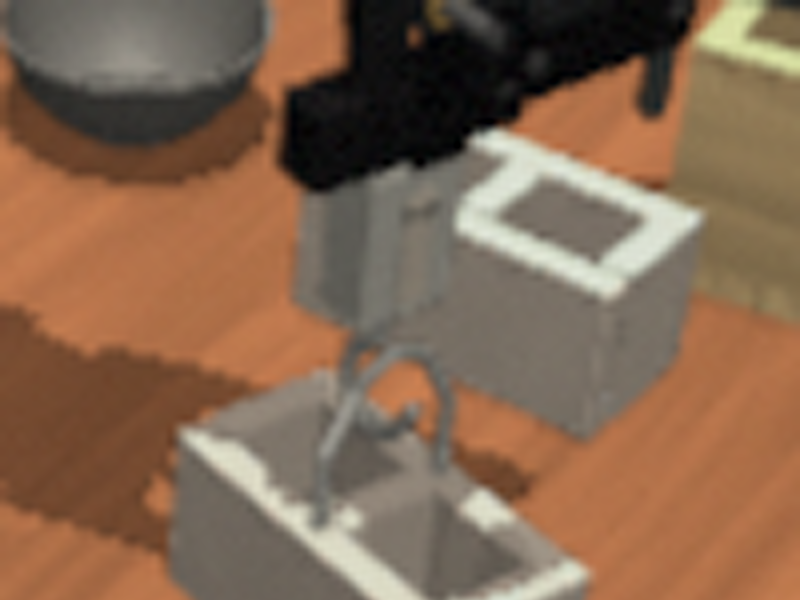

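The loop's peak at (402,348) is where I predicted, with the bar about 11 mm in +x of the scale's middle. The hook tip shows at (410,410), through the window. Now I'll rise and bring the hollow under the bar.

```bash
python3 -m handwheel '[[0,0,-0.01,0],[0,0,-0.025,0],[0,0,-0.04,0],[0,0,-0.055,0],[0,0.003,-0.062,0],[0,0.008,-0.067,0],[0,0.014,-0.072,0],[0,0.02,-0.077,0],[0,0.025,-0.082,0],[0,0.028,-0.086,0],[0,0.03,-0.088,0],[0,0.03,-0.088,0],[0,0.03,-0.088,0],[0,0.03,-0.088,0]]'; python3 go.py .5566 .2353 .272 -.345
cat > ft.py <<'E'
from h import *
f=[];
for _ in range(6):
    vision.camera("scene");f.append(robot.get_obs()["ft_force"])
o=robot.get_obs();print("t",o["time"],"F",np.mean(f,0).round(2),"sd",np.std(f,0).round(2),o["position"].round(4),o["moment"].round(3))
E
python3 ft.py
```

```text
time: 11.9
position: [0.5642, 0.2321, 0.2622]
tool_rot: [0.818, 0.576, -0.0, -0.0]
ft_force: [-0.8, 0.4, -2.3]
grip_width: 0.0235
grip_force: 49.5
t 11.90 pos [0.5642 0.2321 0.2622] yang -0.3435 ft [-0.78  0.38 -2.28] w 0.0235 g 49.5
frac [ 0.0016 -0.0275 -0.0326] turn 0.0002 rows>=0.3 0.0 tilt [-5.e-04 -1.e-04 -1.e+00]
t 12.2 F [ 0.09  0.22 -2.24] sd [0.48 0.3  0.3 ] [0.5643 0.2321 0.2623] [-0.015 -0.079  0.05 ]
```

```bash
python3 -m handwheel '[[0,0,-0.004,0],[0,0,-0.008,0],[0,0,-0.012,0],[0,0,-0.016,0],[0,0,-0.02,0],[0,0,-0.02,0],[0,0,-0.02,0],[0,0,-0.02,0]]' |grep ft; python3 ft.py
```

```text
ft_force: [0.0, -0.6, -2.3]
t 13.1667 F [ 0.06  0.04 -2.45] sd [0.45 0.34 0.37] [0.5643 0.2321 0.2683] [-0.004 -0.046  0.001]
```

```bash
python3 -m handwheel '[[0,0,-0.003,0],[0,0,-0.006,0],[0,0,-0.01,0],[0,0,-0.01,0],[0,0,-0.01,0],[0,0,-0.01,0]]' |grep ft; python3 ft.py;  python3 -m handwheel '[[0,0,-0.003,0],[0,0,-0.007,0],[0,0,-0.007,0],[0,0,-0.007,0],[0,0,-0.007,0]]' |grep ft; python3 ft.py
```

```text
ft_force: [0.6, -0.2, -3.9]
t 13.9667 F [-0.06 -0.06 -3.94] sd [0.74 0.24 0.43] [0.5643 0.2321 0.2713] [-0.013 -0.038  0.026]
ft_force: [0.3, 0.1, -5.5]
t 14.6833 F [-0.31  0.2  -5.63] sd [0.49 0.54 0.29] [0.5643 0.2321 0.2734] [-0.061 -0.069  0.012]
```

Load is about 3.2 N. I'll hold it there and check the seating.

```bash
python3 -m handwheel '[[0,0,0,0],[0,0,0,0],[0,0,0,0],[0,0,0,0],[0,0,0,0],[0,0,0,0],[0,0,0,0],[0,0,0,0],[0,0,0,0],[0,0,0,0],[0,0,0,0],[0,0,0,0],[0,0,0,0],[0,0,0,0],[0,0,0,0],[0,0,0,0]]'|grep ft; python3 ft.py
python3 - <<'E'
from h import *
c=vision.camera("scene");save("strain",cv2.resize(c["frame"][115:195,275:375],(800,640),interpolation=cv2.INTER_CUBIC)[:600])
E
```

```text
ft_force: [0.6, -0.7, -4.9]
t 16.3167 F [ 0.13 -0.4  -5.78] sd [0.35 0.36 0.6 ] [0.5644 0.2321 0.2735] [-0.122 -0.07  -0.026]
```

View pics/strain.png

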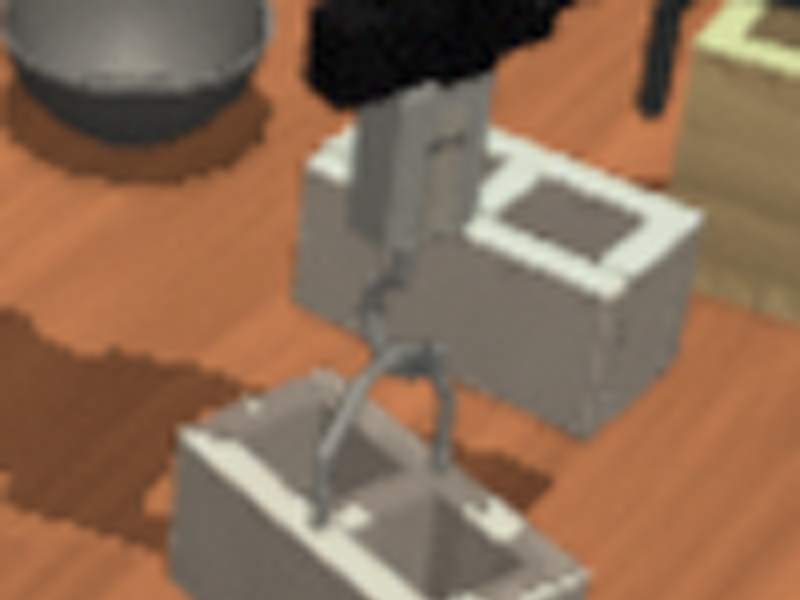

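The hook is seated: the loop's peak sits in the hollow at (405,355) and the block stands flat. Lifting slowly now.

```bash
python3 -m handwheel '[[0,0,-0.002,0],[0,0,-0.005,0],[0,0,-0.008,0],[0,0,-0.011,0],[0,0,-0.014,0],[0,0,-0.017,0],[0,0,-0.02,0],[0,0,-0.023,0],[0,0,-0.026,0],[0,0,-0.03,0],[0,0,-0.034,0],[0,0,-0.038,0],[0,0,-0.042,0],[0,0,-0.046,0],[0,0,-0.05,0],[0,0,-0.054,0],[0,0,-0.058,0],[0,0,-0.062,0],[0,0,-0.065,0],[0,0,-0.067,0]]'|grep ft; python3 ft.py
```

```text
ft_force: [0.5, 0.2, -7.8]
t 18.3333 F [ 0.02  0.29 -8.18] sd [0.4  0.38 0.39] [0.5643 0.2321 0.2935] [-0.033 -0.097 -0.031]
```

The block weighs about 5.8 N and should be about 17 mm clear. Holding for the reading.

```bash
python3 -m handwheel '[[0,0,0,0],[0,0,0,0],[0,0,0,0],[0,0,0,0],[0,0,0,0],[0,0,0,0],[0,0,0,0],[0,0,0,0],[0,0,0,0],[0,0,0,0],[0,0,0,0],[0,0,0,0],[0,0,0,0],[0,0,0,0],[0,0,0,0],[0,0,0,0],[0,0,0,0],[0,0,0,0],[0,0,0,0],[0,0,0,0]]'|grep ft; python3 ft.py
python3 - <<'E'
from h import *
c=vision.camera("scene");save("hang",cv2.resize(c["frame"][115:215,275:395],(720,600),interpolation=cv2.INTER_CUBIC))
E
```

```text
ft_force: [-0.0, 0.9, -8.4]
t 20.3 F [ 0.16 -0.16 -8.2 ] sd [0.43 0.45 0.65] [0.5644 0.2321 0.2936] [ 0.006 -0.061  0.02 ]
```

View pics/hang.png

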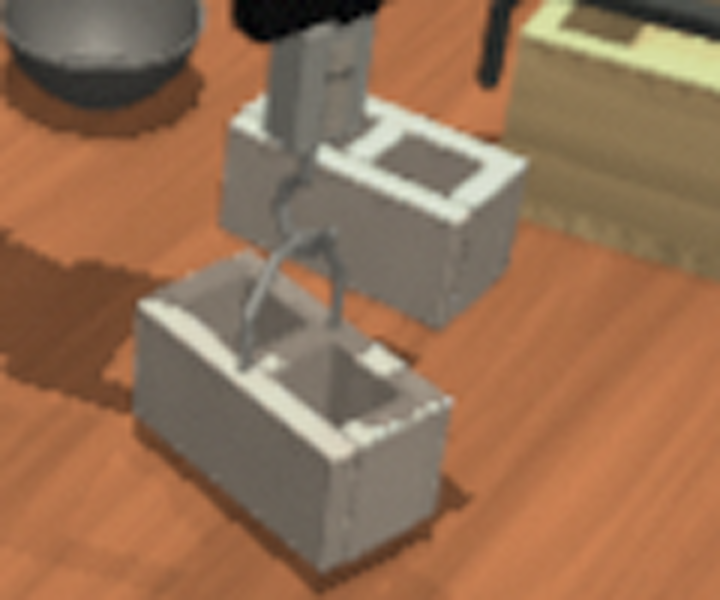

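It hangs level and clear of the bench, with the shadow gap visible under it. Setting it down slowly.

```bash
python3 -m handwheel '[[0,0,0.002,0],[0,0,0.005,0],[0,0,0.009,0],[0,0,0.013,0],[0,0,0.017,0],[0,0,0.021,0],[0,0,0.025,0],[0,0,0.029,0],[0,0,0.033,0],[0,0,0.037,0],[0,0,0.041,0],[0,0,0.044,0],[0,0,0.047,0],[0,0,0.05,0],[0,0,0.053,0],[0,0,0.056,0],[0,0,0.059,0],[0,0,0.062,0],[0,0,0.065,0],[0,0,0.067,0]]'|grep ft; python3 ft.py
python3 -m handwheel '[[0,0,0.004,0],[0,0,0.009,0],[0,0,0.014,0],[0,0,0.019,0],[0,0,0.024,0],[0,0,0.029,0],[0,0,0.034,0],[0,0,0.037,0],[0,0,0.037,0],[0,0,0.037,0]]'|grep ft; python3 ft.py
```

```text
ft_force: [0.4, 0.4, -6.0]
t 22.3167 F [ 0.72  0.48 -5.54] sd [0.64 0.16 0.68] [0.5648 0.2322 0.2738] [ 0.122 -0.443  0.025]
ft_force: [-0.3, 0.2, -1.9]
t 23.45 F [-0.07  0.01 -2.21] sd [0.36 0.52 0.42] [0.5644 0.2321 0.2625] [-0.073 -0.045  0.031]
```

Unloaded. Next I'll reverse the entry path, starting with −9 mm along tool y while going down, and then look.

```bash
python3 -m handwheel '[[0,-0.004,0.003,0],[0,-0.01,0.008,0],[0,-0.016,0.013,0],[0,-0.022,0.018,0],[0,-0.027,0.023,0],[0,-0.03,0.028,0],[0,-0.03,0.04,0],[0,-0.03,0.055,0],[0,-0.03,0.07,0],[0,-0.03,0.082,0],[0,-0.03,0.087,0],[0,-0.03,0.087,0],[0,-0.03,0.087,0]]'|grep ft; python3 ft.py
python3 - <<'E'
from fit import *
c=vision.camera("scene");save("unhook",cv2.resize(c["frame"][115:195,275:375],(800,640),interpolation=cv2.INTER_CUBIC)[:600])
E
```

```text
ft_force: [-0.8, 0.1, -2.7]
t 24.8333 F [ 0.31  0.24 -2.13] sd [0.51 0.43 0.58] [0.556  0.2352 0.2365] [-0.058 -0.047  0.045]
```

View pics/unhook.png

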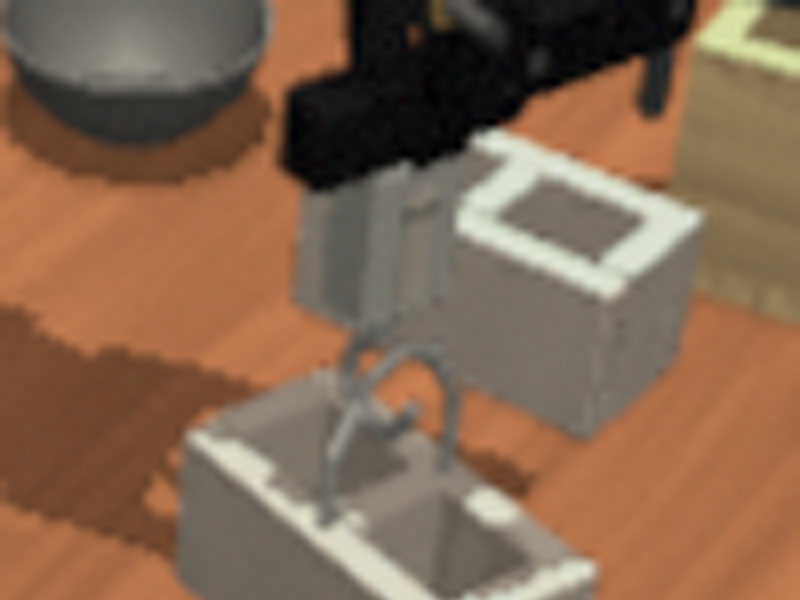

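The block stands flat again, shifted by only about 1 px (2–3 mm). The tip at (410,410) is below the bar with space around it. Retracting along −x, then up.

```bash
python3 -m handwheel '[[0,-0.006,0,0],[0,-0.018,0,0],[0,-0.03,0,0],[0,-0.045,0,0],[0,-0.06,0,0],[0,-0.078,0,0],[0,-0.097,0,0],[0,-0.115,0,0],[0,-0.13,0,0],[0,-0.14,0,0],[0,-0.145,-0.02,0],[0,-0.15,-0.07,0],[0,-0.15,-0.15,0],[0,-0.15,-0.24,0],[0,-0.15,-0.33,0],[0,-0.15,-0.39,0],[0,-0.15,-0.4,0],[0,-0.15,-0.4,0],[0,-0.15,-0.4,0]]'; python3 go.py .5412 -.2224 .355 .3165
```

```text
time: 26.47
position: [0.5128, 0.25, 0.3553]
tool_rot: [0.818, 0.576, -0.001, -0.0]
ft_force: [-0.2, 0.0, -2.1]
grip_width: 0.0237
grip_force: 49.5
t 26.47 pos [0.5128 0.25   0.3553] yang -0.3436 ft [-0.22  0.   -2.12] w 0.0237 g 49.5
frac [-1.4509  0.6195  0.0016] turn -0.1051 rows>=11.3 5.3 tilt [-1.8e-03 -6.0e-04 -1.0e+00]
```

```bash
python3 -m handwheel '[[-0.03,0.01,0,-0.005],[-0.1,0.04,0,-0.015],[-0.19,0.08,0,-0.025],[-0.29,0.12,0,-0.035],[-0.39,0.165,0,-0.045],[-0.49,0.21,0,-0.055],[-0.59,0.25,0,-0.065],[-0.69,0.295,0,-0.075],[-0.79,0.335,0,-0.085],[-0.87,0.37,0,-0.095],[-0.92,0.39,0,-0.105],[-0.94,0.4,0,-0.105],[-0.94,0.4,0,-0.105]]'|grep pos; python3 go.py .5412 -.2224 .355 .3165
```

```text
position: [0.531, -0.0568, 0.3544]
t 27.55 pos [ 0.531  -0.0568  0.3544] yang 0.3120 ft [ 0.4   1.1  -2.53] w 0.0236 g 49.5
frac [-0.5357 -0.137  -0.0025] turn -0.0007 rows>=4.0 0.0 tilt [-3.3e-03  9.0e-04 -1.0e+00]
```

```bash
python3 -m handwheel '[[-0.04,-0.01,0,0],[-0.11,-0.03,0,0],[-0.2,-0.05,0,0],[-0.29,-0.075,0,0],[-0.38,-0.1,0,0],[-0.45,-0.115,0,0],[-0.5,-0.128,0,0],[-0.53,-0.136,0,-0.0007],[-0.536,-0.137,0,-0.0007],[-0.536,-0.137,0,-0.0007],[-0.536,-0.137,0,-0.0007],[-0.536,-0.137,0,-0.0007],[-0.536,-0.137,0,-0.0007]]'|grep pos; python3 go.py .5414 -.2224 .164 .3165
```

```text
position: [0.5425, -0.2201, 0.3564]
t 28.63 pos [ 0.5425 -0.2201  0.3564] yang 0.3220 ft [ 0.4   0.06 -1.84] w 0.0239 g 49.5
frac [-0.0064 -0.0061  0.6415] turn 0.0009 rows>=4.6 0.0 tilt [ 1.e-04  3.e-04 -1.e+00]
```

```bash
python3 -m handwheel '[[-0.006,-0.006,0,0.001],[-0.006,-0.006,0.03,0.001],[-0.006,-0.006,0.09,0.001],[-0.006,-0.006,0.17,0.001],[-0.006,-0.006,0.26,0.001],[-0.006,-0.006,0.35,0.001],[-0.006,-0.006,0.43,0.001],[-0.006,-0.006,0.5,0.001],[-0.006,-0.006,0.56,0.001],[-0.006,-0.006,0.6,0.001],[-0.006,-0.006,0.625,0.001],[-0.006,-0.006,0.63,0.001],[-0.006,-0.006,0.63,0.001],[-0.006,-0.006,0.63,0.001],[-0.006,-0.006,0.63,0.001]]'|grep -E 'pos|ft'; python3 go.py .5414 -.2224 .163 .3165; python3 ft.py
```

```text
position: [0.5421, -0.2239, 0.1683]
ft_force: [-0.4, 0.9, -2.1]
t 29.88 pos [ 0.5421 -0.2239  0.1683] yang 0.3144 ft [-0.43  0.85 -2.14] w 0.0240 g 49.5
frac [ 0.0056 -0.0006  0.0177] turn -0.0003 rows>=0.1 0.0 tilt [ 0.002  -0.0013 -1.    ]
t 30.1833 F [-0.06 -0.36 -2.59] sd [0.59 0.65 0.74] [ 0.5415 -0.2236  0.1677] [ 0.008 -0.177 -0.024]
```

```bash
python3 -m handwheel '[[0.003,0,0.004,0],[0.003,0,0.008,0],[0.003,0,0.012,0],[0.003,0,0.016,0],[0.003,0,0.016,0],[0.003,0,0.016,0]]'|grep ft; python3 ft.py
```

```text
ft_force: [-1.8, 0.5, 2.8]
t 30.9833 F [-1.9   1.42  4.95] sd [0.31 0.31 0.51] [ 0.541  -0.2226  0.163 ] [ 0.298  0.287 -0.024]
```

Resting on the prongs. Releasing and withdrawing.

```bash
python3 -m handwheel '[[0,0,0,0],[0,0,0,0],[0,0,0,0],[0,0,0,0],[0,0,0,0],[0,0,0,0],[0,0,0,0],[0,0,0,0],[0,0,0,0],[0,0,0,0]]' 100 |grep grip_w; python3 -m handwheel '[[0,0,-0.02,0],[0,0,-0.06,0],[0,0,-0.14,0],[0,0,-0.24,0],[0,0,-0.34,0],[0,0,-0.44,0],[-0.1,0,-0.5,0],[-0.2,0,-0.52,0],[-0.33,0,-0.52,0],[-0.46,0,-0.52,0],[-0.58,0,-0.52,0],[-0.64,0,-0.52,0],[-0.64,0,-0.52,0],[-0.64,0,-0.52,0]]'
python3 - <<'E'
from fit import *
cs=frames();a=cs["scene"]["frame"][140:300,150:390];b=cs["top"]["frame"][120:240,150:400]
save("end",np.vstack([cv2.resize(a,(480,320),interpolation=2),cv2.resize(b,(480,230),interpolation=2)]))
for n,q in(("scene",(244,207)),("top",(173,329))):
  try: r=fit(cs,{n:dark_of(cs[n],q,t=75)},box(.024,.092,0,.034),None,[.541,-.223],.151);print(n,r.x.round(4),r.fun)
  except Exception as e: print(n,e)
E
```

```text
grip_width: 0.0816
time: 32.98
position: [0.6, -0.4059, 0.3179]
tool_rot: [0.588, 0.809, 0.0, -0.001]
ft_force: [0.7, -0.1, -0.6]
grip_width: 0.0871
grip_force: 0.0
scene [ 0.5069 -0.2714  2.8091] 0.9606587163770599
top [ 0.5477 -0.2402  0.2709] 0.9451850893088274
```

View pics/end.png

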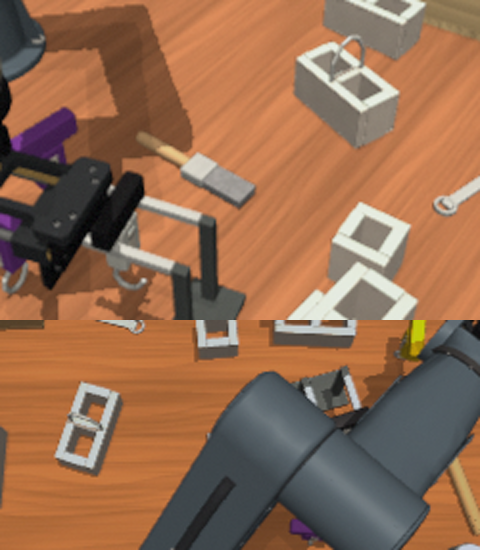

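The scale hangs upright on both prongs, with its handle at crop (125,210). The block stands in its place and the hand is clear, although it hides the left part of the handle in this view.

```bash
python3 -c "
from rig import robot,job
print(job.hand_in())"
```

```text
the job is handed in; nothing more can be done
None
```

The block weighs about 5.8 N (roughly 0.59 kg): I took up about 3.2 N and paused, raised it about 17 mm and held it for the reading, set it back within 2–3 mm of where it stood, hung the scale back in its rack and handed the job in; no verdict came back.

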